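# Slide up the heat under the saucepan

### The arm

A 6-joint arm with a two-finger parallel gripper is mounted at the origin on the work surface. World frame = base frame: x ahead of the robot, y to its left, z up, the work surface at z = 0. Lengths are in m, angles in rad, forces in N, time in s.
With the tool pointing down it reaches from about 0.35 to 0.775 m from the base axis. Payload 5.5 kg.
Tool frame: the origin (TCP) lies at the very end of the fingers, on their centre line; the grasp point (between the pads) lies 19 mm behind it; z points along the fingers, y is the line along which they close (so a half turn about z gives the same grasp; the last joint's range is limited). The gripper opens to 85 mm and grips with 20 to 120 N. Pads are 22 mm wide; open, the fingers measure 114 mm over their backs; the gripper's body (76 mm by 85 mm) begins 54 mm behind the grasp point. The pads swing forward as they close: fully open they stand 13 mm farther back than shut.
Start: joints at [-1.481, 0.313, 0.046, 1.304, 0, 1.431], TCP at [0.131, -0.56, 0.231] pointing down, gripper open.
Joint ranges: [-2.76, 2.76], [-0.86, 1.69], [-1.03, 1.26], [-2.2, 2.34], [-1.47, 1.5], [-3.14, 3.14]. Speed limits (rad/s): [2.57, 2.57, 3.14, 3.14, 3.14, 3.14].

### API

Orientations are given as a unit quaternion [x, y, z, w].
In Python, from workcell import bot gives the robot as it stands.
- The arm moves only by the tool servo_tool, never from a script. Its arguments are lists of equal length, an entry for each row: "offset": the shift along the tool's x, y, z in mm, a list of three; "twist": the turn about the tool's z in rad; "hand": the closure in counts, from 0 (fully open) to 255 (shut). A call has 1 to 12 rows; each row shifts and turns the commanded pose from where the row before left it, along the tool's axes as they then stand; what a row does not reach is not made up. A row lasts 1/10 s, in which the tool goes at most 50 mm and 8.59 degrees, less where a joint would pass 70% of its speed; a pose out of reach is approached as far as the arm can. A call is refused whole if a number of a shift passes 50 or a number of a turn 0.15, either way. A call with a gripper value outside its range is refused whole. The fingers move at their own pace and stop on an object; "force" is the grip in N (left out, the last holds). Time passes only in rows, so rows that do not move let the fingers close. It gives the time, the measured TCP pose, the force, the opening and the grip force at its end, in the units of the state.
- bot.read_state(): the state, without advancing time (a new reading comes with each control period).
- bot.snapshot(name): name is "side" or "top"; returns a dict with "frame" (400x640x3 uint8, red, green, blue), "depth" (400x640 float32, m along the optical axis (not along the pixel's ray), 0 where there is no reading), "K" (3x3 intrinsics, pixels), "k1" (the pictures are not rectified: a ray, as slopes to the right and down, at radius r is drawn at 1 + k1 r^2 times it, then the intrinsics apply), "view" (4x4, takes a point from world to camera coordinates). Camera axes: x right, y up, looking along -z (the intrinsics and any distortion apply to the point x, -y, -z); pixel columns grow to the right and rows downward; lengths in m; the calibration is good to about 2 mm. A picture is of the moment at which its call begins.
- bot.hand_in(): hands the job in; it is judged then, once.
The state is a dict: "time": time; "joint_positions": joint angles; "qvel": joint speeds; "joint_torque": joint torques, N m; "ee_pos": TCP position; "tcp_rot": TCP orientation; "wrist_force": force on the tool from outside, world axes, zero at the start; "wrist_torque": the same for the moment, N m; "finger_gap": opening from 0.0 (shut) to 1.0 (fully open); "grasp_force": force on a finger pad.
Only numpy, scipy, OpenCV 4.12 (cv2) and the standard library are available. Lean on these libraries where they do the work, as an engineer would, in place of code of your own. Each camera call takes 0.05 s, during which the arm holds its last target. There are 200 camera calls.

### The job

Turn up the heat under the saucepan: with a light touch, run your fingertips along the hob's touch strip in front of it, over the six dots one after another from the small green one to the big red one, and finish still resting lightly on the red dot (the program ends while holding it). Press the springy strip only gently, never near the bottom of its travel, keep off the strip in front of the kettle, and do not shift or lift the saucepan or anything else lying about.

Things in the scene. Friction and masses are not known exactly. Their poses are not given: they have to be found in the camera images.
- hob: Twin induction hob, fixed, 380 (x) x 600 (y) mm, black glass top 65 mm high. Origin: centre of its underside; at zero yaw x points away from the robot, y to its left. Cooking zones (pale rings, 200 mm across) centred at (75, +140) and (75, -140) mm; before each, at (-138, +140) and (-138, -140), lies its own touch strip, left_strip at +y and right_strip at -y.
- saucepan: Steel saucepan, 170 mm across and 85 mm high, black-ended handle sticking out 220 mm from its axis along its x axis; loose, standing on one of the two zones. Origin: centre of its underside.
- kettle: Blue kettle with a black hoop handle, 152 mm across the foot, 158 mm high; loose, on the zone the saucepan is not on. Origin: centre of its underside.
- shaker: Small glass salt shaker with a steel cap, 43 mm across, 55 mm high; loose, on the hob's glass between the zones. Origin: centre of its underside.
- mug: White mug, 80 mm across, 95 mm high, loose on the worktop. Origin: centre of its underside.
- flour_jar: Clear jar with orange cap, 90 mm across, 150 mm high, loose on the worktop. Origin: centre of its underside.
- basin: Pale green bowl, 220 mm across, 90 mm high, loose on the worktop. Origin: centre of its underside.
- left_strip (a joint): How far the left (+y) touch strip is pushed down, m: 0 at rest, 0.008 at its stop. It is a flat pale grey plate 84 (x) x 228 (y) mm, top 10 mm proud of the glass (75 mm above the worktop), and floats on soft springs without tilting: it starts to sink at about 1.7 N and is 6 mm down at about 8 N. More than 6.5 mm is too hard.
- left_dot1: Dot 1 of 6 of the left (+y) strip: green, 16 mm across, 1.5 mm high. Origin: its centre, at the level of the plate's flat top. The six lens-shaped dots lie on a gentle arc, 38 mm apart in the hob's y, running outward from the hob's middle (dot 1) to its side (dot 6, +y).
- left_dot2: Dot 2 of 6 of the left (+y) strip: yellow, 18 mm across, 1.5 mm high. Origin: its centre, at the level of the plate's flat top.
- left_dot3: Dot 3 of 6 of the left (+y) strip: yellow, 20 mm across, 1.5 mm high. Origin: its centre, at the level of the plate's flat top.
- left_dot4: Dot 4 of 6 of the left (+y) strip: orange, 22 mm across, 1.5 mm high. Origin: its centre, at the level of the plate's flat top.
- left_dot5: Dot 5 of 6 of the left (+y) strip: orange, 24 mm across, 1.5 mm high. Origin: its centre, at the level of the plate's flat top.
- left_dot6: Dot 6 of 6 of the left (+y) strip: red, 26 mm across, 1.5 mm high. Origin: its centre, at the level of the plate's flat top.
- right_strip (a joint): How far the right (-y) touch strip is pushed down, m: 0 at rest, 0.008 at its stop. It is a flat pale grey plate 84 (x) x 228 (y) mm, top 10 mm proud of the glass (75 mm above the worktop), and floats on soft springs without tilting: it starts to sink at about 1.7 N and is 6 mm down at about 8 N. More than 6.5 mm is too hard.
- right_dot1: Dot 1 of 6 of the right (-y) strip: green, 16 mm across, 1.5 mm high. Origin: its centre, at the level of the plate's flat top. The six lens-shaped dots lie on a gentle arc, 38 mm apart in the hob's y, running outward from the hob's middle (dot 1) to its side (dot 6, -y).
- right_dot2: Dot 2 of 6 of the right (-y) strip: yellow, 18 mm across, 1.5 mm high. Origin: its centre, at the level of the plate's flat top.
- right_dot3: Dot 3 of 6 of the right (-y) strip: yellow, 20 mm across, 1.5 mm high. Origin: its centre, at the level of the plate's flat top.
- right_dot4: Dot 4 of 6 of the right (-y) strip: orange, 22 mm across, 1.5 mm high. Origin: its centre, at the level of the plate's flat top.
- right_dot5: Dot 5 of 6 of the right (-y) strip: orange, 24 mm across, 1.5 mm high. Origin: its centre, at the level of the plate's flat top.
- right_dot6: Dot 6 of 6 of the right (-y) strip: red, 26 mm across, 1.5 mm high. Origin: its centre, at the level of the plate's flat top.

How it is judged:
On the way, in this order (a step that is already met when the one before it is completed fails the run):
1. the fingertips touch dot 1 of the strip in front of the saucepan (((y of saucepan in the frame of hob above 0.05 m and contact force between the fingers and left_dot1 above 0.2 N) or (y of saucepan in the frame of hob below -0.05 m and contact force between the fingers and right_dot1 above 0.2 N))), for 0.08 s.
2. the fingertips touch dot 2 of the strip in front of the saucepan (((y of saucepan in the frame of hob above 0.05 m and contact force between the fingers and left_dot2 above 0.2 N) or (y of saucepan in the frame of hob below -0.05 m and contact force between the fingers and right_dot2 above 0.2 N))), for 0.08 s.
3. the fingertips touch dot 3 of the strip in front of the saucepan (((y of saucepan in the frame of hob above 0.05 m and contact force between the fingers and left_dot3 above 0.2 N) or (y of saucepan in the frame of hob below -0.05 m and contact force between the fingers and right_dot3 above 0.2 N))), for 0.08 s.
4. the fingertips touch dot 4 of the strip in front of the saucepan (((y of saucepan in the frame of hob above 0.05 m and contact force between the fingers and left_dot4 above 0.2 N) or (y of saucepan in the frame of hob below -0.05 m and contact force between the fingers and right_dot4 above 0.2 N))), for 0.08 s.
5. the fingertips touch dot 5 of the strip in front of the saucepan (((y of saucepan in the frame of hob above 0.05 m and contact force between the fingers and left_dot5 above 0.2 N) or (y of saucepan in the frame of hob below -0.05 m and contact force between the fingers and right_dot5 above 0.2 N))), for 0.08 s.
6. the fingertips touch dot 6 of the strip in front of the saucepan (((y of saucepan in the frame of hob above 0.05 m and contact force between the fingers and left_dot6 above 0.2 N) or (y of saucepan in the frame of hob below -0.05 m and contact force between the fingers and right_dot6 above 0.2 N))), for 0.08 s.
At the end, for the whole second after the job is handed in: The fingertips rest on the red dot (dot 6) of the strip in front of the saucepan with more than 0.2 N, that strip is pushed down less than 6.5 mm, and the saucepan, kettle and other loose things are within 15 mm of where they started (((y of saucepan in the frame of hob above 0.05 m and contact force between the fingers and left_dot6 above 0.2 N and value of joint left_strip below 0.0065 m) or (y of saucepan in the frame of hob below -0.05 m and contact force between the fingers and right_dot6 above 0.2 N and value of joint right_strip below 0.0065 m)) and distance of each of saucepan, kettle, shaker, mug, flour_jar, basin from where it was at the start of the episode below 0.015 m); the arm keeps its last pose, push and grip.
It fails at once if a touch strip is pressed hard (pushed down more than 6.5 mm) (value of joint any of left_strip, right_strip above 0.0065 m).
It fails at once if the other strip, the one in front of the kettle, is touched (pushed down more than 0.5 mm) ((y of saucepan in the frame of hob above 0.05 m and value of joint right_strip above 0.0005 m) or (y of saucepan in the frame of hob below -0.05 m and value of joint left_strip above 0.0005 m)).
It fails at once if a loose thing (saucepan, kettle, shaker, mug, jar, basin) is shifted or lifted more than 15 mm (distance of any of saucepan, kettle, shaker, mug, flour_jar, basin from where it was at the start of the episode above 0.015 m).
It also fails if it takes over 40 s, if anything falls off the work surface, if the arm or the gripper's body presses on something with over 40 N, if the wrist force passes 120 N, or if a joint passes its speed limit or range.

## Working session

There is one attempt and no reset: what is moved stays moved. The work goes in short steps, Python scripts to look and compute and a tool call to move; the robot and the scene stay as the last step left them, time stands still between calls to the robot, and variables do not carry over. Pictures are saved under pics/ and viewed, at most 10 in all, crops included, and the job is handed in when it is done.

Besides the shell and the picture viewer there is one more tool, called as name([rows], argument=value, ...), one row to a line, values as JSON. servo_tool: Moves the arm, as the interface text tells. Its arguments: {"type":"object","properties":{"offset":{"type":"array"},"twist":{"type":"array"},"hand":{"type":"array"},"force":{"type":"number"}},"required":["offset","twist","hand"]}

```bash
mkdir -p pics; cat > h.py <<'E'
import numpy as np, cv2
from workcell import bot
def ray(s,u,v):
    K=s["K"];k=s["k1"]
    d=np.array([(u-K[0][2])/K[0][0],(v-K[1][2])/K[1][1]]);p=d.copy()
    for _ in range(30): p=d/(1+k*(p@p))
    V=np.array(s["view"]);R=V[:3,:3];c=-R.T@V[:3,3]
    return c,R.T@np.array([p[0],-p[1],-1])
def onplane(s,u,v,z):
    c,d=ray(s,u,v);return c+d*(z-c[2])/d[2]
def atdepth(s,u,v):
    c,d=ray(s,u,v);return c+d*s["depth"][int(round(v)),int(round(u))]
E
python3 - <<'E'
from h import *
import pickle
for n in("top","side"):
    s=bot.snapshot(n);pickle.dump(s,open(n+".pkl","wb"));cv2.imwrite(f"pics/{n}0.png",s["frame"][:,:,::-1])
    print(n,ray(s,320,200))
print(bot.read_state())
E
```

```text
top (array([ 0.39887496, -0.04849402,  1.27355407]), array([ 0.13943875,  0.02842544, -0.98989089]))
side (array([-0.09665133, -1.05710532,  1.13727328]), array([ 0.42512192,  0.62110656, -0.65859464]))
{'time': 0.1, 'joint_positions': array([-1.48063051e+00,  3.13939155e-01,  4.50979313e-02,  1.30358140e+00,
       -3.11228297e-05,  1.43120808e+00]), 'qvel': array([-0.00095042, -0.00132384,  0.00444651,  0.00013607, -0.00173814,
       -0.0002364 ]), 'joint_torque': array([ 2.22561466e-03, -4.81724238e+01,  2.99245119e+01,  1.28438906e-02,
       -2.06333248e-04, -1.21385632e-06]), 'ee_pos': array([ 0.13089688, -0.559445  ,  0.23049233]), 'tcp_rot': array([ 9.93408557e-01,  1.14624507e-01,  4.53523459e-06, -8.13286830e-04]), 'wrist_force': array([-0.33255376, -0.4743632 , -1.1519929 ]), 'wrist_torque': array([-0.01383698,  0.01517618,  0.00699722]), 'grasp_force': 0.0, 'finger_gap': 1.0001933023226877}
```

View pics/top0.png

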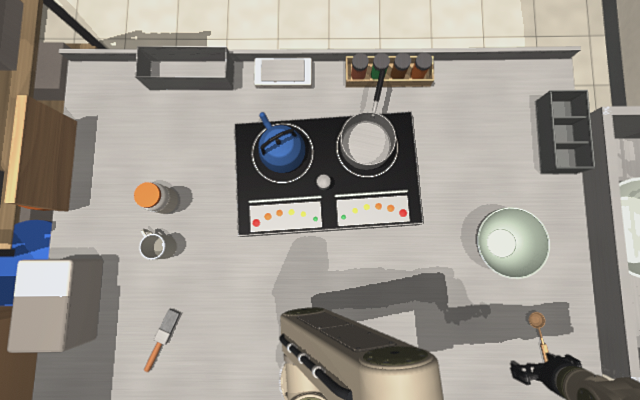

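View pics/side0.png

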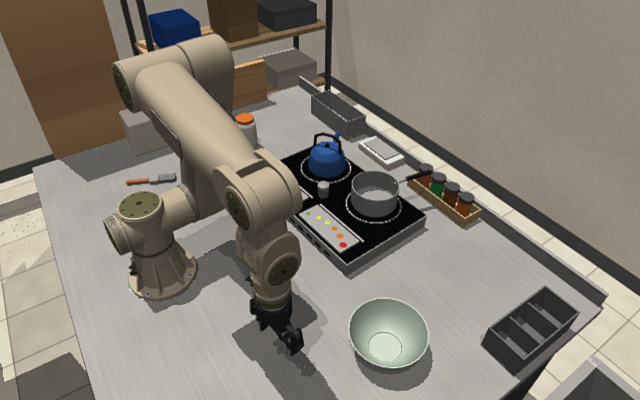

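The top view shows the saucepan at (368,143), on the right (-y) zone. Its strip spans (337–410, 197–226), with the green dot at about (344,217) and the red one at about (403,213). The side view also sees this strip, at about (330,228). Next I'll measure the dots in both views.

```bash
python3 - <<'E'
from h import *
import pickle
P={}
for n,(u0,u1,v0,v1) in {"top":(334,414,196,228),"side":(298,365,203,256)}.items():
    s=pickle.load(open(n+".pkl","rb"));f=s["frame"]
    hsv=cv2.cvtColor(f,cv2.COLOR_RGB2HSV);m=((hsv[...,1]>90)&(hsv[...,2]>110)).astype(np.uint8)
    M=np.zeros_like(m);M[v0:v1,u0:u1]=m[v0:v1,u0:u1]
    k,_,st,c=cv2.connectedComponentsWithStats(M)
    print(n)
    for i in range(1,k):
        if st[i,4]<4: continue
        u,v=c[i];p=onplane(s,u,v,.0755);print(np.round(c[i],1),st[i,4],"hue",hsv[int(round(v)),int(round(u)),0],np.round(p,4),np.round(atdepth(s,u,v),4))
        P.setdefault(n,[]).append(p)
for n,p in P.items():
    p=np.array(p);p=p[np.argsort(-p[:,1])];print(n,np.round(np.diff(p,axis=0)[:,:2],4).tolist())
s=pickle.load(open("top.pkl","rb"))
print("pan",atdepth(s,368,143),"shaker",atdepth(s,323,181),"basin",atdepth(s,500,241))
E
```

```text
top
[378.1 205.8] 34 hue 15 [ 0.5492 -0.2003  0.0755] [ 0.5486 -0.1998  0.0795]
[366.2 206.5] 28 hue 31 [ 0.5468 -0.1624  0.0755] [ 0.5464 -0.162   0.079 ]
[390.1 207.8] 42 hue 15 [ 0.5427 -0.2384  0.0755] [ 0.5427 -0.2385  0.0753]
[354.7 210. ] 22 hue 31 [ 0.5353 -0.1255  0.0755] [ 0.535  -0.1253  0.078 ]
[402.6 212.5] 51 hue 1 [ 0.5278 -0.2778  0.0755] [ 0.5274 -0.2771  0.0793]
[343.2 216.5] 13 hue 66 [ 0.5144 -0.0884  0.0755] [ 0.514  -0.0883  0.0787]
side
[307.6 213.1] 7 hue 66 [ 0.5128 -0.09    0.0755] [ 0.513  -0.0897  0.0752]
[318.3 217. ] 13 hue 31 [ 0.5334 -0.1273  0.0755] [ 0.5338 -0.1267  0.0749]
[327.2 221.8] 18 hue 30 [ 0.5458 -0.1641  0.0755] [ 0.5451 -0.165   0.0766]
[334.2 228. ] 23 hue 13 [ 0.5483 -0.202   0.0755] [ 0.5476 -0.2029  0.0767]
[339.2 235.6] 29 hue 13 [ 0.5415 -0.2405  0.0755] [ 0.5421 -0.2396  0.0744]
[342.7 244.5] 37 hue 1 [ 0.5271 -0.28    0.0755] [ 0.5248 -0.2829  0.0794]
top [[0.021, -0.0371], [0.0115, -0.0368], [0.0023, -0.038], [-0.0064, -0.0381], [-0.0149, -0.0394]]
side [[0.0206, -0.0373], [0.0123, -0.0369], [0.0025, -0.0379], [-0.0069, -0.0385], [-0.0143, -0.0395]]
pan [ 0.75877732 -0.1713027   0.06835981] shaker [ 0.62098091 -0.02445039  0.12153303] basin [ 0.44121341 -0.61158639  0.00135249]
```

servo_tool([
  [0,0,0],
  [0,0,0],
  [27,-33,0],
  [27,-33,0],
  [27,-33,0],
  [27,-33,0],
  [27,-33,0],
  [27,-33,0],
  [27,-33,0],
  [27,-33,0],
  [27,-33,0],
  [27,-33,0],
], twist=[0.12,0.11,0,0,0,0,0,0,0,0,0,0], hand=[255,255,255,255,255,255,255,255,255,255,255,255], force=20)

```text
time: 1.3
ee_pos: [0.4017, -0.2283, 0.2311]
tcp_rot: [1.0, -0.0, -0.0, -0.0]
wrist_force: [0.4, -0.3, -0.2]
finger_gap: -0.004
grasp_force: 0.0
```

servo_tool([
  [22,-28,10],
  [22,-28,10],
  [22,-28,10],
  [22,-28,10],
  [22,-25,10],
  [0,0,20],
  [0,0,20],
  [0,0,15],
  [0,0,10],
  [0,0,5],
  [0,0,0],
  [0,0,0],
], twist=[0,0,0,0,0,0,0,0,0,0,0,0], hand=[255,255,255,255,255,255,255,255,255,255,255,255])

```text
time: 2.5
ee_pos: [0.5114, -0.0933, 0.1119]
tcp_rot: [1.0, -0.0, 0.0, 0.0]
wrist_force: [0.8, -0.5, 0.6]
finger_gap: 0.003
grasp_force: 0.0
```

```bash
python3 - <<'E'
from h import *
s=bot.snapshot("top");cv2.imwrite("pics/t1.png",cv2.resize(s["frame"][130:260,230:430,::-1],None,fx=3,fy=3))
s=bot.snapshot("side");cv2.imwrite("pics/s1.png",cv2.resize(s["frame"][160:280,250:400,::-1],None,fx=4,fy=4,interpolation=cv2.INTER_CUBIC))
print(bot.read_state())
E
```

```text
{'time': 2.6, 'joint_positions': array([-3.34816712e-01,  2.75211507e-01, -3.08665305e-01,  9.85297561e-01,
       -6.45788853e-05,  2.80717295e+00]), 'qvel': array([ 0.00109343, -0.00047558, -0.00046888, -0.00307333, -0.00025921,
       -0.00099742]), 'joint_torque': array([ 3.87941327e-03, -4.29321277e+01,  2.69944435e+01,  4.58147581e-03,
        1.85564518e-04,  6.83487400e-08]), 'ee_pos': array([ 0.5116696 , -0.09333484,  0.11213506]), 'tcp_rot': array([ 9.99999651e-01, -1.98529950e-04,  7.55392433e-04,  2.96830251e-04]), 'wrist_force': array([ 1.34489185,  0.24242803, -0.12802947]), 'wrist_torque': array([0.04356168, 0.01289694, 0.06292799]), 'grasp_force': 0.0, 'finger_gap': 0.0016352865880769384}
```

View pics/s1.png

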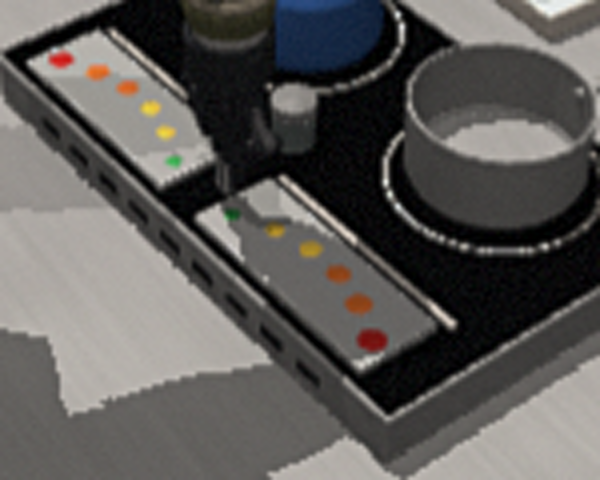

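The crop shows the closed fingertips at (225,190), just above the green dot (232,214) of the saucepan's strip and clear of the kettle's strip. Now I'll go down gently.

servo_tool([
  [2,-4,5],
  [0,0,10],
  [0,0,10],
  [0,0,5],
  [0,0,2],
  [0,0,0],
  [0,0,1],
  [0,0,1],
  [0,0,0],
  [0,0,0],
], twist=[0,0,0,0,0,0,0,0,0,0], hand=[255,255,255,255,255,255,255,255,255,255])

```text
time: 3.6
ee_pos: [0.5132, -0.0891, 0.0775]
tcp_rot: [1.0, -0.0, 0.0, 0.0]
wrist_force: [-0.1, -0.0, -0.2]
finger_gap: -0.003
grasp_force: 0.0
```

servo_tool([
  [0,0,1],
  [0,0,1],
  [0,0,0.5],
  [0,0,0.5],
  [0,0,0],
  [0,0,0],
  [0,0,0],
], twist=[0,0,0,0,0,0,0], hand=[255,255,255,255,255,255,255])

```text
time: 4.3
ee_pos: [0.5133, -0.0891, 0.0745]
tcp_rot: [1.0, -0.0, 0.0, 0.0]
wrist_force: [0.2, 0.1, 3.6]
finger_gap: 0.001
grasp_force: 1.9
```

```bash
python3 - <<'E'
from h import *
for _ in range(4):
    bot.snapshot("side"); s=bot.read_state();print(s["ee_pos"],s["wrist_force"])
E
```

```text
[ 0.51328003 -0.08909201  0.07443286] [-0.50694834  0.55751742  4.49153359]
[ 0.51331748 -0.08910742  0.07443648] [-0.42606212 -0.87487264  3.73540905]
[ 0.51326642 -0.08906795  0.07441929] [ 0.24557091 -0.66203096  3.80960031]
[ 0.51327194 -0.08910326  0.07439604] [-0.36832841  0.30081245  4.62950693]
```

servo_tool([
  [4.2,7.4,0.3],
  [4.2,7.4,0],
  [4.2,7.4,0],
  [4.2,7.4,0],
  [4.2,7.4,0],
  [0,0,0],
  [0,0,0],
], twist=[0,0,0,0,0,0,0], hand=[255,255,255,255,255,255,255])

```text
time: 5.2
ee_pos: [0.5351, -0.1276, 0.0743]
tcp_rot: [1.0, -0.001, 0.001, 0.001]
wrist_force: [0.9, -2.6, 3.9]
finger_gap: -0.001
grasp_force: 2.0
```

servo_tool([
  [2.3,7.1,0],
  [2.3,7.1,0],
  [2.3,7.1,0],
  [2.3,7.1,0],
  [2.3,7.1,0],
  [0,0,0],
  [0,0,0],
], twist=[0,0,0,0,0,0,0], hand=[255,255,255,255,255,255,255])

```text
time: 5.9
ee_pos: [0.5461, -0.1629, 0.0742]
tcp_rot: [1.0, -0.001, 0.0, 0.001]
wrist_force: [-0.1, -2.5, 4.0]
finger_gap: -0.003
grasp_force: 2.0
```

servo_tool([
  [0.5,7.7,0],
  [0.5,7.7,0],
  [0.5,7.7,0],
  [0.5,7.7,0],
  [0.5,7.7,0],
  [0,0,0],
  [0,0,0],
], twist=[0,0,0,0,0,0,0], hand=[255,255,255,255,255,255,255])

```text
time: 6.6
ee_pos: [0.5482, -0.2016, 0.0742]
tcp_rot: [1.0, -0.001, 0.0, 0.001]
wrist_force: [-0.7, -2.0, 4.4]
finger_gap: -0.003
grasp_force: 2.1
```

servo_tool([
  [-1.2,7.6,0],
  [-1.2,7.6,0],
  [-1.2,7.6,0],
  [-1.2,7.6,0],
  [-1.2,7.6,0],
  [0,0,0],
  [0,0,0],
], twist=[0,0,0,0,0,0,0], hand=[255,255,255,255,255,255,255])

```text
time: 7.3
ee_pos: [0.5418, -0.2395, 0.0742]
tcp_rot: [1.0, -0.001, -0.0, 0.001]
wrist_force: [-1.2, -2.0, 3.2]
finger_gap: 0.001
grasp_force: 2.1
```

servo_tool([
  [-3.0,7.9,0],
  [-3.0,7.9,0],
  [-3.0,7.9,0],
  [-2.9,7.9,0],
  [-2.9,7.7,0],
  [0,0,0],
  [0,0,0],
  [0,0,0],
], twist=[0,0,0,0,0,0,0,0], hand=[255,255,255,255,255,255,255,255])

```text
time: 8.1
ee_pos: [0.527, -0.2784, 0.0742]
tcp_rot: [1.0, -0.001, -0.0, 0.001]
wrist_force: [-1.2, -2.1, 4.8]
finger_gap: -0.0
grasp_force: 2.1
```

```bash
python3 - <<'E'
from h import *
for _ in range(3):
    t=bot.snapshot("side"); s=bot.read_state();print(s["ee_pos"],s["wrist_force"])
cv2.imwrite("pics/s2.png",cv2.resize(t["frame"][160:280,250:400,::-1],None,fx=4,fy=4,interpolation=cv2.INTER_CUBIC))
E
```

```text
[ 0.52713983 -0.27812707  0.07417822] [-1.16874909 -2.25546064  4.28326817]
[ 0.52723633 -0.27794875  0.07417264] [-2.03011383 -2.23735292  3.59697988]
[ 0.52733273 -0.2778149   0.07416308] [-1.39694615 -2.55005006  4.44677523]
```

View pics/s2.png

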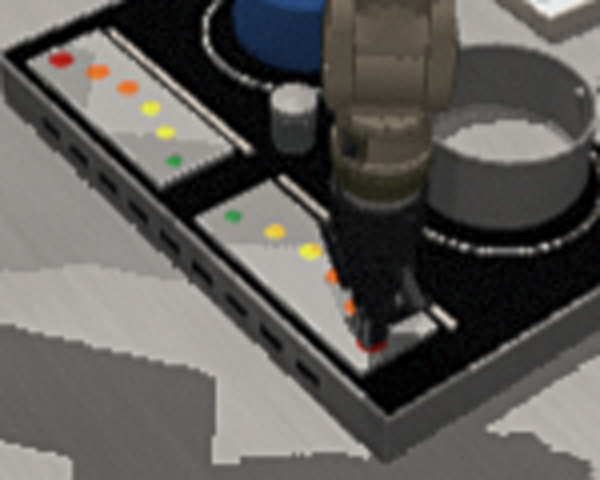

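The crop shows the fingertips on the red dot (370,345), pressing at about 4 N. The saucepan, kettle and shaker haven't moved.

```bash
python3 -c "
from workcell import bot
print(bot.hand_in())"
```

```text
the job is handed in; nothing more can be done
None
```

I ran the fingertips over all six dots of the strip in front of the saucepan (right, -y), green to red, and handed in while resting on the red dot at about 4 N; the hand-in returned no verdict.

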